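# Seat a floodlight cover with four nuts in cross order

## Task

Close the floodlight: tighten its four T-bar nuts clockwise, roughly a half turn each, until you feel it come up firm and no further, in cross order (start with any nut, then the one diagonally opposite it, then the other two), so that the finned cover seats evenly, fully home and level. Leave the hex key, block and other things lying about where they are.

Things in the scene. Friction and masses are not known exactly. Their poses are not given: they have to be found in the camera images.
- housing: dark floodlight housing (200 x 200 mm, rim 56 mm above the table) on a perforated aluminium plate (220 x 350 x 12 mm), fixed. Origin: centre of the plate's underside, on the table; x away from the robot, y left, z up. T-bar nuts at (x, y) mm: nut1 (-70, 70), nut2 (-70, -70), nut3 (70, -70), nut4 (70, 70). Diagonal pairs: nut1 with nut3, nut2 with nut4.
- cover: loose black finned cover, 180 x 180 x 10 mm with 8 mm fins in its middle, 0.7 kg, lying inside the housing's rim on four springy corner pads under the nuts. Origin: centre of its underside, 50 mm above the table at the start and about 46 mm when seated; z up.
- nut1_grip (a point): centre of the front-left nut's grip bar, on the nut's axis. Steel bar 64 mm long (x), 14 thick (y), 22 high (z, up; 11 above and below this point) on a 12 mm stem; cover 33 mm below; next nut 140 mm off. Tightens clockwise seen from above: runs at 0.2 N m, sinks 1.6 mm per rad, comes up firm 2.3 to 3.2 rad from its start (unmarked, to be felt): 0.5 N m at once, then about 1.5 N m and 3 mm per rad. Stays where left.
- nut2_grip (a point): centre of the front-right nut's grip bar, on the nut's axis. Steel bar 64 mm long (x), 14 thick (y), 22 high (z, up; 11 above and below this point) on a 12 mm stem; cover 33 mm below; next nut 140 mm off. Tightens clockwise seen from above: runs at 0.2 N m, sinks 1.6 mm per rad, comes up firm 2.3 to 3.2 rad from its start (unmarked, to be felt): 0.5 N m at once, then about 1.5 N m and 3 mm per rad. Stays where left.
- nut3_grip (a point): centre of the far-right nut's grip bar, on the nut's axis. Steel bar 64 mm long (x), 14 thick (y), 22 high (z, up; 11 above and below this point) on a 12 mm stem; cover 33 mm below; next nut 140 mm off. Tightens clockwise seen from above: runs at 0.2 N m, sinks 1.6 mm per rad, comes up firm 2.3 to 3.2 rad from its start (unmarked, to be felt): 0.5 N m at once, then about 1.5 N m and 3 mm per rad. Stays where left.
- nut4_grip (a point): centre of the far-left nut's grip bar, on the nut's axis. Steel bar 64 mm long (x), 14 thick (y), 22 high (z, up; 11 above and below this point) on a 12 mm stem; cover 33 mm below; next nut 140 mm off. Tightens clockwise seen from above: runs at 0.2 N m, sinks 1.6 mm per rad, comes up firm 2.3 to 3.2 rad from its start (unmarked, to be felt): 0.5 N m at once, then about 1.5 N m and 3 mm per rad. Stays where left.
- hex_key: loose dark L-shaped hex key, 110 mm, lying on the aluminium plate left of the housing; bystander. Origin at its long leg, underside.
- stop_block: loose aluminium block, 50 x 30 x 22 mm, on the aluminium plate right of the housing; bystander. Origin: centre of underside.
- screwdriver: loose screwdriver lying on the table beyond the housing; bystander. Origin: its middle, underside.
- glue_bottle: loose white bottle, 56 mm wide, 150 mm high, beyond the housing; bystander. Origin: centre of underside.
- screw_jar: loose jar, 70 mm wide, 80 mm high, on the robot's right; bystander. Origin: centre of underside.

How it is judged:
By the outcome, as a careful person would: the job done as asked, in the order asked, and still so for the second after the job is handed in, with the robot touching nothing.
It also fails if it takes over 72 s, if anything falls off the work surface, if the arm or the gripper's body presses on something with over 40 N, if the wrist force passes 120 N, or if a joint passes its speed limit or range.

## Robot

A 6-joint arm with a two-finger parallel gripper is mounted at the origin on the work surface. World frame = base frame: x ahead of the robot, y to its left, z up, the work surface at z = 0. Lengths are in m, angles in degrees, forces in N, time in s.
With the tool pointing down it reaches from about 0.275 to 0.725 m from the base axis. Payload 15.9 kg.
Tool frame: the origin (TCP) lies at the very end of the fingers, on their centre line; the grasp point (between the pads) lies 19 mm behind it; z points along the fingers, y is the direction in which the jaws open and shut (so a half turn about z gives the same grasp; the last joint's range is limited). The gripper opens to 85 mm and grips with 20 to 120 N. Pads are 22 mm wide; open, the fingers measure 114 mm over their backs; the gripper's body (76 mm by 85 mm) begins 54 mm behind the grasp point. The pads swing forward as they close: fully open they stand 13 mm farther back than shut.
Start: joints at [-76.948, 12.198, -1.971, 75.831, 0, 90], TCP at [0.113, -0.487, 0.191] pointing down, gripper open.
Joint ranges: [-170.91, 170.91], [-42.67, 98.43], [-65.05, 77.54], [-120.47, 116.71], [-90, 82.35], [-180, 180]. Speed limits (degrees/s): [108.29, 108.29, 136.94, 147.25, 180, 180].

## Interface

Orientations are given as a 3x3 rotation matrix whose columns are the frame's x, y, z axes.
In Python, from workcell import r gives the robot as it stands. Calls block until the motion is done:
- r.goto(position, orientation): joint-space move of the TCP to a pose.
- r.line_to(position, rot=None, rate=0.15, until_force=None): straight line of the TCP; rot=None keeps the orientation; rate is the mean speed in m/s. With until_force (N) it stops when the force on the tool has changed by that much, and returns True; else False.
- r.movej(angles): joint-space move.
- r.gripper_to(opening): finger opening in m; the grip force is fixed at half the most; returns when the fingers have stopped.
- r.pause(seconds).
- r.ik(position, orientation): joint angles nearest the present ones, or None.
- r.get_image(name): name is "scene" or "side" or "wrist"; returns the picture (420x560x3 uint8, red, green, blue); there is no depth.
- r.get_calibration(name): a dict with "camera_matrix" (3x3 intrinsics, pixels), "world_from_camera" (4x4, takes a point from camera to world coordinates). Camera axes: x right, y up, looking along -z (the intrinsics and any distortion apply to the point x, -y, -z); pixel columns grow to the right and rows downward; lengths in m; the calibration is good to about 2 mm. A picture is of the moment at which its call begins: read the wrist's pose just before it. get_calibration takes no time and is no camera call; for the wrist camera it gives the pose at the moment of the call.
A pose or a line that the arm cannot do raises r.IKError and nothing moves.
- r.sign_off(): hands the job in, once; it reports no verdict.
Trained networks look in the newest picture that a camera, given by its name, has taken for a name from the list of things; names that differ only in an ending like _2 or _b are one class to them, and where a whole thing is asked for, a point or a joint stands for the part that bears it (a point fixed in the world has none). Each returns a list of dicts, best first, with "conf" (0 to 1); they miss things now and then, are a little off and sometimes report something else, mostly with a low value. They report only what shows in the picture. A call takes as long as a camera call.
- r.spot_in(camera, label): "extent" ([left, top, right, bottom] in pixels, round what is visible of it).
- r.trace(camera, label): "pixels" (420x560 bool, what is visible of it) and "extent" ([left, top, right, bottom] in pixels, round what is visible of it).
- r.landmark_of(camera, label): "point" ([column, row] in pixels: a listed point, or the origin of a listed thing).
Readings, each from a call of its own:
- r.read_time_s(): time.
- r.read_joint_positions(): joint angles.
- r.read_joint_velocities(): joint speeds.
- r.read_effort(): joint torques, N m.
- r.read_ee_pos(): TCP position.
- r.read_eef_rot(): TCP orientation.
- r.read_contact_force(): force on the tool from outside, world axes, zero at the start.
- r.read_torque(): the same for the moment, N m.
- r.read_grip_width(): finger opening in m.
Only numpy, scipy, OpenCV 4.12 (cv2) and the standard library are available. Lean on these libraries where they do the work, as an engineer would, in place of code of your own. Each camera call takes 0.05 s, during which the arm holds its last target.

## Working session

There is one attempt and no reset: what is moved stays moved. The work goes in short steps, each a Python script; the robot and the scene stay as the last script left them, time stands still between calls to the robot, and variables do not carry over. Pictures are saved under pics/ and viewed, and the job is handed in when it is done.

```bash
ls; mkdir -p pics; python3 - <<'E'
from workcell import r
import cv2,numpy as np
print(r.read_time_s(), r.read_joint_positions(), r.read_ee_pos())
for c in ["scene","side"]:
    im=r.get_image(c); cv2.imwrite(f"pics/{c}0.png",im[:,:,::-1])
    k=r.get_calibration(c); print(c,k)
    for n in ["nut1_grip","nut2_grip","nut3_grip","nut4_grip","housing","cover"]:
        print(n,[(np.round(d["point"],1).tolist(),round(d["conf"],2)) for d in r.landmark_of(c,n)][:5])
print(r.read_time_s())
E
```

```text
pics
0.0 [-7.69469823e+01  1.22270044e+01 -2.00928829e+00  7.58300527e+01
 -1.80559904e-03  9.00015225e+01] [ 0.11282825 -0.4867075   0.19088972]
scene {'camera_matrix': array([[413.02549092,   0.        , 288.72729079],
       [  0.        , 413.02549092, 211.68355009],
       [  0.        ,   0.        ,   1.        ]]), 'world_from_camera': array([[-0.87475299, -0.28253278,  0.39367809,  1.00853289],
       [ 0.48403451, -0.47131899,  0.73727132,  0.6854319 ],
       [-0.02275536,  0.83548407,  0.54904331,  0.63928672],
       [ 0.        ,  0.        ,  0.        ,  1.        ]])}
nut1_grip [([364.4, 212.3], 0.71)]
nut2_grip [([344.7, 187.3], 0.63)]
nut3_grip [([290.5, 193.7], 0.53)]
nut4_grip [([301.3, 221.6], 0.74)]
housing [([320.4, 231.1], 0.56)]
cover [([321.5, 215.8], 0.66)]
side {'camera_matrix': array([[427.19114805,   0.        , 278.38390677],
       [  0.        , 427.19114805, 213.2130157 ],
       [  0.        ,   0.        ,   1.        ]]), 'world_from_camera': array([[ 8.88118141e-01,  2.72004086e-01, -3.70486094e-01,
         2.13486200e-01],
       [-4.59614455e-01,  5.27084331e-01, -7.14798336e-01,
        -8.50159143e-01],
       [ 8.49347017e-04,  8.05106133e-01,  5.93130165e-01,
         7.35977153e-01],
       [ 0.00000000e+00,  0.00000000e+00,  0.00000000e+00,
         1.00000000e+00]])}
nut1_grip [([207.3, 203.7], 0.8), ([267.9, 231.7], 0.32)]
nut2_grip []
nut3_grip [([269.8, 228.6], 0.62)]
nut4_grip [([258.7, 199.2], 0.6)]
housing [([240.5, 243.7], 0.71)]
cover [([238.6, 227.9], 0.86)]
0.7
```

View pics/scene0.png

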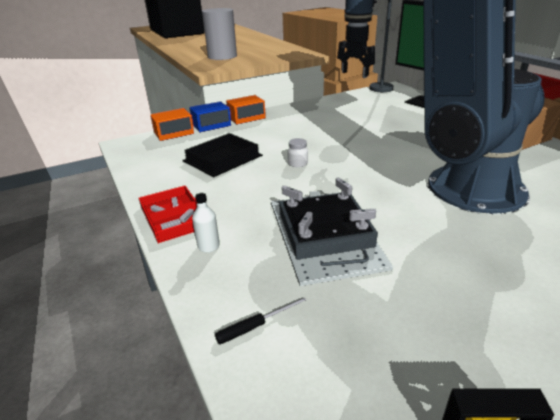

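View pics/side0.png

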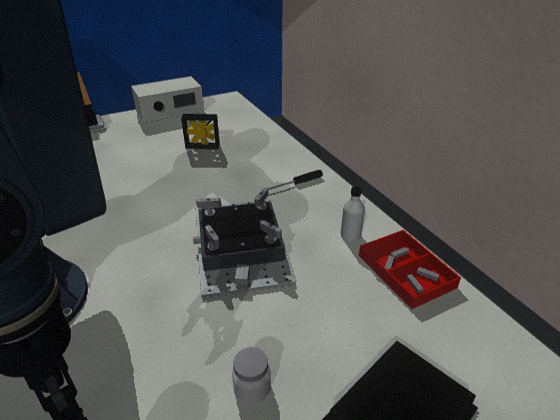

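```bash
cat > h.py <<'E'
from workcell import r
import cv2,numpy as np
def ray(c,p,k=None):
    k=k or r.get_calibration(c); K=k["camera_matrix"];T=k["world_from_camera"]
    v=np.linalg.inv(K)@np.array([p[0],p[1],1.]); d=T[:3,:3]@np.array([v[0],-v[1],-v[2]])
    return T[:3,3],d/np.linalg.norm(d)
def proj(c,P,k=None):
    k=k or r.get_calibration(c); K=k["camera_matrix"];T=k["world_from_camera"]
    q=T[:3,:3].T@(np.asarray(P)-T[:3,3]); v=K@np.array([q[0],-q[1],-q[2]]); return v[:2]/v[2]
def tri(rays):
    A=np.zeros((3,3));b=np.zeros(3)
    for o,d in rays:
        M=np.eye(3)-np.outer(d,d);A+=M;b+=M@o
    return np.linalg.solve(A,b)
def onz(c,p,z,k=None):
    o,d=ray(c,p,k); return o+d*(z-o[2])/d[2]
E
python3 - <<'E'
from h import *
S={"n1":(364.4,212.3),"n2":(344.7,187.3),"n3":(290.5,193.7),"n4":(301.3,221.6),"h":(320.4,231.1),"c":(321.5,215.8)}
D={"n1":(207.3,203.7),"n3":(269.8,228.6),"n4":(258.7,199.2),"h":(240.5,243.7),"c":(238.6,227.9)}
for k in S:
    if k in D:
        print(k,tri([ray("scene",S[k]),ray("side",D[k])]).round(4))
    z={"h":0,"c":.05}.get(k,.093)
    print("  ",k,onz("scene",S[k],z).round(4), onz("side",D[k],z).round(4) if k in D else "")
E
```

```text
n1 [0.467 0.048 0.094]
   n1 [0.4632 0.0471 0.093 ] [0.4691 0.0473 0.093 ]
   n2 [ 0.4339 -0.0746  0.093 ] 
n3 [ 0.5697 -0.1209  0.0918]
   n3 [ 0.572  -0.1197  0.093 ] [ 0.5678 -0.1215  0.093 ]
n4 [0.6043 0.0034 0.091 ]
   n4 [0.6121 0.0036 0.093 ] [0.5975 0.0044 0.093 ]
h [ 0.5229 -0.0441  0.0035]
   h [ 0.5237 -0.0491  0.    ] [ 0.5215 -0.0381  0.    ]
c [ 0.5226 -0.0403  0.0538]
   c [ 0.5235 -0.0461  0.05  ] [ 0.5211 -0.0332  0.05  ]
```

The scene picture shows the four T-bars at (364,212), (345,187), (290,194) and (301,222), each at a different yaw. The housing is yawed about -15°. Next I'll look from above with the wrist camera.

```bash
python3 - <<'E'
from h import *
t0=r.read_time_s()
def R(a): # tool y axis... x axis yaw a, z down
    c,s=np.cos(a),np.sin(a); return np.array([[c,s,0],[s,-c,0],[0,0,-1.]])
print(r.read_eef_rot().round(3))
for c,p in (("scene",(205,247)),("side",(352,237))): print("bottle",onz(c,p,0).round(3))
p=[0.46,-0.05,0.33]
for a in range(0,360,45): 
    q=r.ik(p,R(np.radians(a))); print(a,None if q is None else np.round(q,1))
r.goto(p,R(0))
print(r.read_time_s()-t0, r.read_ee_pos(), r.read_contact_force(), r.read_torque())
k=r.get_calibration("wrist")
im=r.get_image("wrist"); cv2.imwrite("pics/w0.png",im[:,:,::-1])
np.savez("w0.npz",K=k["camera_matrix"],T=k["world_from_camera"])
for i in range(1,5):
    n=f"nut{i}_grip"
    print(n,[(np.round(d["point"],1).tolist(),round(d["conf"],2),onz("wrist",d["point"],.093,k).round(4)) for d in r.landmark_of("wrist",n)][:5])
print(r.read_time_s())
E
```

```text
[[ 0.974  0.226  0.   ]
 [ 0.226 -0.974 -0.   ]
 [-0.     0.    -1.   ]]
bottle [ 0.809 -0.14   0.   ]
bottle [ 0.8   -0.151  0.   ]
0 [ -6.2   9.2  14.4  95.2   0.  173.8]
45 [ -6.2   9.2  14.4  95.2   0.  128.8]
90 [-6.2  9.2 14.4 95.2  0.  83.8]
135 [-6.2  9.2 14.4 95.2  0.  38.8]
180 [-6.2  9.2 14.4 95.2  0.  -6.2]
225 [ -6.2   9.2  14.4  95.2   0.  -51.2]
270 [ -6.2   9.2  14.4  95.2   0.  -96.2]
315 [  -6.2    9.2   14.4   95.2    0.  -141.2]
2.0667 [ 0.45989214 -0.0506088   0.32982303] [ 0.85057479  0.58683292 -0.37640342] [-0.00605101 -0.03049028 -0.02896016]
nut1_grip [([214.4, 156.6], 0.73, array([0.4743, 0.0446, 0.093 ]))]
nut2_grip [([304.6, 184.7], 0.9, array([ 0.4326, -0.0855,  0.093 ]))]
nut3_grip [([335.0, 86.7], 0.9, array([ 0.5668, -0.1225,  0.093 ])), ([211.0, 159.7], 0.53, array([0.4699, 0.0498, 0.093 ]))]
nut4_grip [([236.4, 52.1], 0.74, array([0.6081, 0.0063, 0.093 ]))]
3.0167
```

View pics/w0.png

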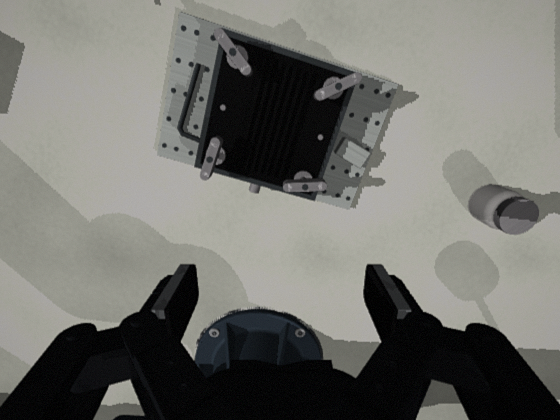

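```bash
python3 - <<'E'
from h import *
im=cv2.imread("pics/w0.png"); z=cv2.resize(im[10:220,150:410],None,fx=3,fy=2.85,interpolation=cv2.INTER_CUBIC)
z=cv2.convertScaleAbs(z,alpha=1.0,beta=0)
cv2.imwrite("pics/w0z.png",cv2.resize(im[15:215,155:415],(780,600),interpolation=cv2.INTER_CUBIC))
z=np.load("w0.npz");k={"camera_matrix":z["K"],"world_from_camera":z["T"]}
print(z["K"].round(1),z["T"].round(4))
W=[(214.4,156.6),(304.6,184.7),(335,86.7),(236.4,52.1)]
S=[(364.4,212.3),(344.7,187.3),(290.5,193.7),(301.3,221.6)]
D=[(207.3,203.7),None,(269.8,228.6),(258.7,199.2)]
from scipy.optimize import least_squares
N=np.array([[-70,70],[-70,-70],[70,-70],[70,70]])/1e3
def pts(x):
    c,s=np.cos(x[2]),np.sin(x[2]); return [np.array([x[0]+c*a-s*b,x[1]+s*a+c*b,.093]) for a,b in N]
def f(x):
    e=[]
    for i,P in enumerate(pts(x)):
        e+=list((proj("wrist",P,k)-W[i])); e+=list(proj("scene",P)-S[i])
        if D[i]: e+=list(proj("side",P)-D[i])
    return np.array(e)
s=least_squares(f,[.52,-.04,-.26],loss="soft_l1"); print(s.x,np.degrees(s.x[2])); print(np.array(pts(s.x)).round(4)); print(f(s.x).round(1))
E
```

```text
[[292.8   0.  280.6]
 [  0.  292.8 206.2]
 [  0.    0.    1. ]] [[-1.600e-03  9.451e-01  3.267e-01  5.440e-01]
 [-1.000e+00 -1.800e-03  5.000e-04 -4.980e-02]
 [ 1.100e-03 -3.267e-01  9.451e-01  5.121e-01]
 [ 0.000e+00  0.000e+00  0.000e+00  1.000e+00]]
[ 0.51998285 -0.03897186 -0.29487867] -16.89530312225041
[[ 0.4733  0.0484  0.093 ]
 [ 0.4327 -0.0856  0.093 ]
 [ 0.5666 -0.1263  0.093 ]
 [ 0.6073  0.0077  0.093 ]]
[-2.6  0.7 -3.1  1.5  1.4 -0.6  0.1 -0.  -2.1 -1.9  2.9  0.1  0.6 -1.7
  0.4  1.2 -1.   0.7  2.7  0.3  2.8 -1.6]
```

View pics/w0z.png

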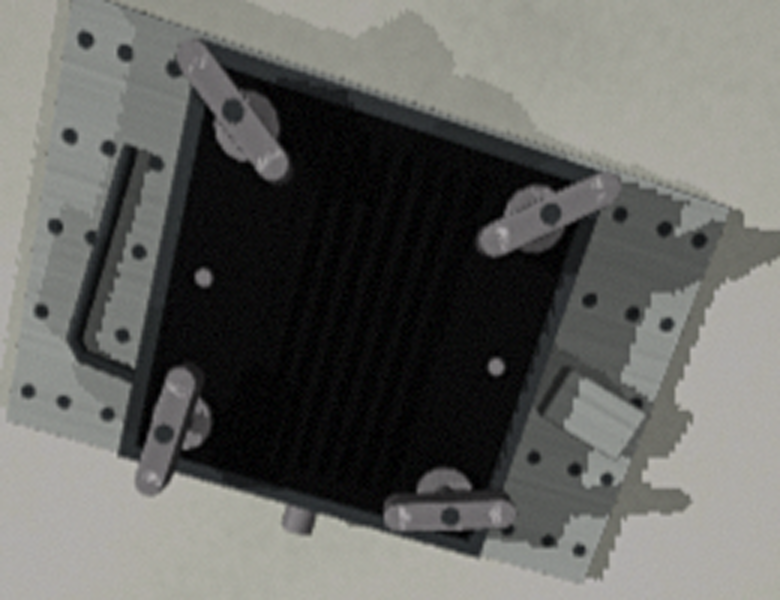

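The dark dots on the bar tops mark the nut axes: in the zoom nut1 is at (164,433), nut2 (450,516), nut3 (550,213) and nut4 (233,110). I'll project these and the bar ends at z = 0.104.

```bash
python3 - <<'E'
from h import *
from scipy.optimize import least_squares
z=np.load("w0.npz");k={"camera_matrix":z["K"],"world_from_camera":z["T"]}
Z={1:[(164,433),(182,378),(150,485)],2:[(450,516),(392,513),(508,512)],3:[(550,213),(488,243),(612,186)],4:[(233,110),(188,50),(280,168)]}
C=[]
for i,v in Z.items():
    P=[onz("wrist",(155+a/3-.33,15+b/3-.33),.104,k) for a,b in v]
    d=P[2]-P[1]; C.append(P[0][:2]); print(i,P[0].round(4),"mid",((P[1]+P[2])/2).round(4),"yaw",np.degrees(np.arctan2(d[1],d[0])).round(1),"len",np.linalg.norm(d).round(4))
N=np.array([[-70,70],[-70,-70],[70,-70],[70,70]])/1e3
def pts(x):
    c,s=np.cos(x[2]),np.sin(x[2]); return N@np.array([[c,s],[-s,c]])+x[:2]
s=least_squares(lambda x:(pts(x)-np.array(C)).ravel(),[.52,-.04,-.26]); print(s.x,np.degrees(s.x[2]),pts(s.x).round(4).tolist(),(s.fun*1e3).round(1))
E
```

```text
1 [0.4728 0.0494 0.104 ] mid [0.473  0.0486 0.104 ] yaw 159.2 len 0.0533
2 [ 0.4326 -0.0847  0.104 ] mid [ 0.4343 -0.0847  0.104 ] yaw -89.6 len 0.0557
3 [ 0.5674 -0.1244  0.104 ] mid [ 0.5667 -0.1242  0.104 ] yaw -66.4 len 0.0567
4 [0.6073 0.0098 0.104 ] mid [0.6072 0.0091 0.104 ] yaw -140.8 len 0.0567
[ 0.52002728 -0.03746904 -0.28799745] -16.501038631136066 [[0.4728, 0.0495], [0.433, -0.0847], [0.5673, -0.1245], [0.607, 0.0098]] [-0.   0.1  0.4  0.  -0.2 -0.1 -0.2 -0.1]
```

```bash
cat >> h.py <<'E'
C={1:(.4728,.0495),2:(.433,-.0847),3:(.5673,-.1245),4:(.607,.0098)}
Y={1:339.2,2:270.4,3:293.6,4:219.2}
def R(a):
    a=np.radians(a);c,s=np.cos(a),np.sin(a); return np.array([[c,s,0],[s,-c,0],[0,0,-1.]])
def st(tag):
    print(tag,"t",round(r.read_time_s(),2),"p",(np.array(r.read_ee_pos())*1e3).round(1),"F",np.round(r.read_contact_force(),1),"M",np.round(r.read_torque(),2),"w",round(r.read_grip_width()*1e3,1))
E
python3 - <<'E'
from h import *
i=1;x,y=C[i]
r.goto([x,y,.16],R(Y[i])); r.gripper_to(.05); st("hover"); print(np.round(r.read_joint_positions(),1))
k=r.get_calibration("wrist")
im=r.get_image("wrist"); cv2.imwrite("pics/w1.png",im[:,:,::-1]); print(proj("wrist",[x,y,.104],k))
hit=r.line_to([x,y,.0735],rate=.08,until_force=6); st("down %s"%hit)
E
```

```text
hover t 8.15 p [472.8  49.5 160. ] F [-0.8 -1.3 -1.1] M [ 0.06 -0.02 -0.02] w 49.9
[   6.     9.8   -9.5   70.7    0.  -153.2]
[281.29517667 207.87410003]
down False t 9.43 p [473.1  49.5  73.9] F [-0.3  0.4  0. ] M [-0.05  0.03  0.02] w 49.6
```

View pics/w1.png

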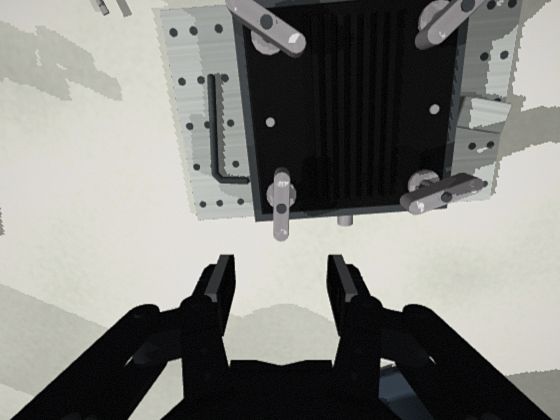

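The bar's dot is at (281,208), against a projected (281.3,207.9), and the bar lies in line with the fingers. Now I'll grip.

```bash
python3 - <<'E'
from h import *
r.gripper_to(0.0); st("grip")
q=np.array(r.read_joint_positions())
x,y=C[1]
# small trial steps
for n in range(1,4):
    a=Y[1]-4*n
    t=r.ik([x,y,.0735-.0016*np.radians(4*n)],R(a)); r.movej(t); st("turn %d"%(4*n))
E
```

```text
grip t 9.97 p [472.8  49.5  73.5] F [ 0.1 -0.1  0. ] M [ 0.03 -0.05  0.04] w -0.0
turn 4 t 10.22 p [472.8  49.5  73.4] F [-0.4 -0.3  0.9] M [ 0.    0.01 -0.03] w 0.1
turn 8 t 10.47 p [472.8  49.5  73.3] F [-0.3  0.5 -0.5] M [-0.05 -0.05 -0.01] w 0.3
turn 12 t 10.72 p [472.8  49.5  73.2] F [ 0.3  0.3 -0.3] M [ 0.01 -0.01  0.05] w 0.1
```

The gripper closed on nothing (width 0). I'll look before moving.

```bash
python3 - <<'E'
from h import *
for c in ("wrist","scene","side"):
    im=r.get_image(c)
    if c=="scene": im=cv2.resize(im[140:290,250:430],(780,600),interpolation=cv2.INTER_CUBIC)
    if c=="side": im=cv2.resize(im[150:310,150:340],(780,600),interpolation=cv2.INTER_CUBIC)
    cv2.imwrite(f"pics/m_{c}.png",im[:,:,::-1])
E
```

```text
(no output)
```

View pics/m_wrist.png

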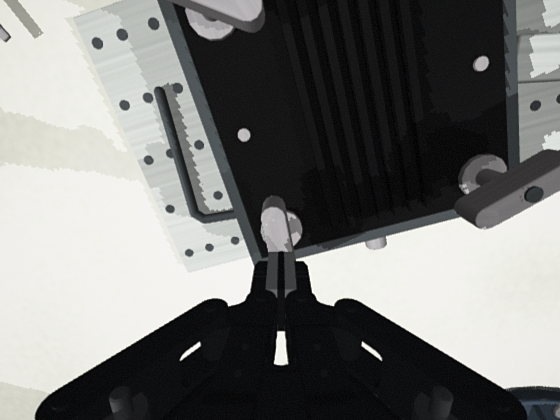

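View pics/m_scene.png

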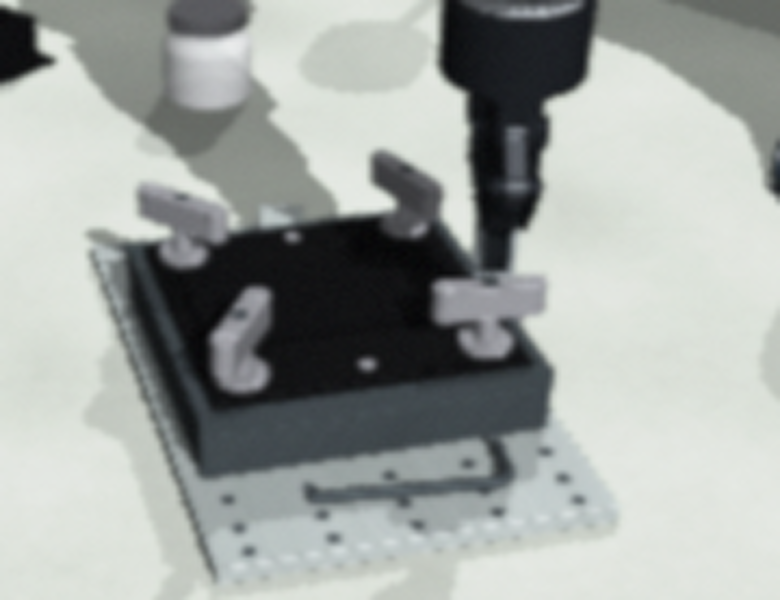

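View pics/m_side.png

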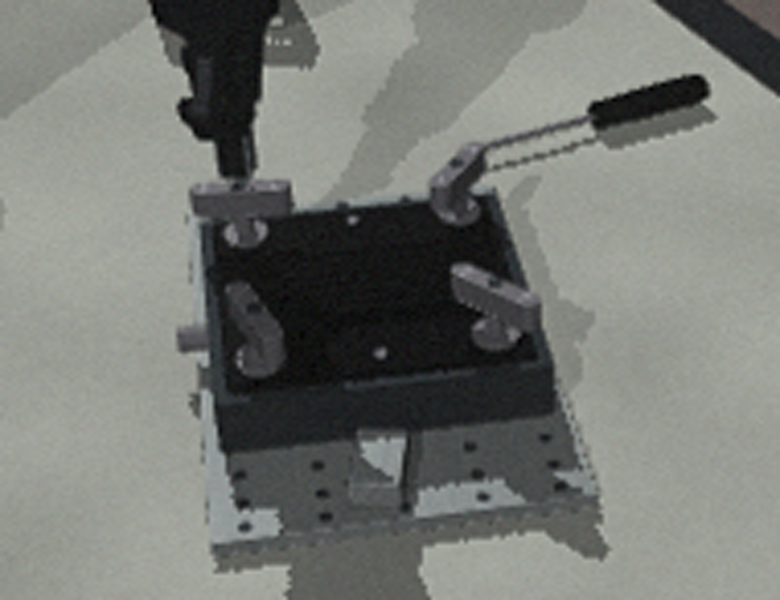

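```bash
python3 - <<'E'
from h import *
p=np.array(r.read_ee_pos())
for dz in (0,.019,.03,.04):
    P=p+[0,0,dz]; s=proj("scene",P); d=proj("side",P)
    print(dz,"wrist",proj("wrist",P).round(1),"scene zoom",((s-[250,140])*[780/180,4]).round(),"side zoom",((d-[150,150])*[780/190,600/160]).round())
print(proj("scene",[*C[1],.104]))
im=cv2.imread("pics/m_wrist.png"); cv2.imwrite("pics/m_wz.png",cv2.resize(im[180:330,200:360],(640,600),interpolation=cv2.INTER_CUBIC))
E
```

```text
0 wrist [281.4 235. ] scene zoom [482. 323.] side zoom [242. 221.]
0.019 wrist [281.6 247.8] scene zoom [484. 297.] side zoom [240. 199.]
0.03 wrist [281.6 256.4] scene zoom [486. 281.] side zoom [238. 186.]
0.04 wrist [281.7 265.3] scene zoom [487. 267.] side zoom [236. 174.]
[362.11465973 210.04386342]
```

View pics/m_wz.png

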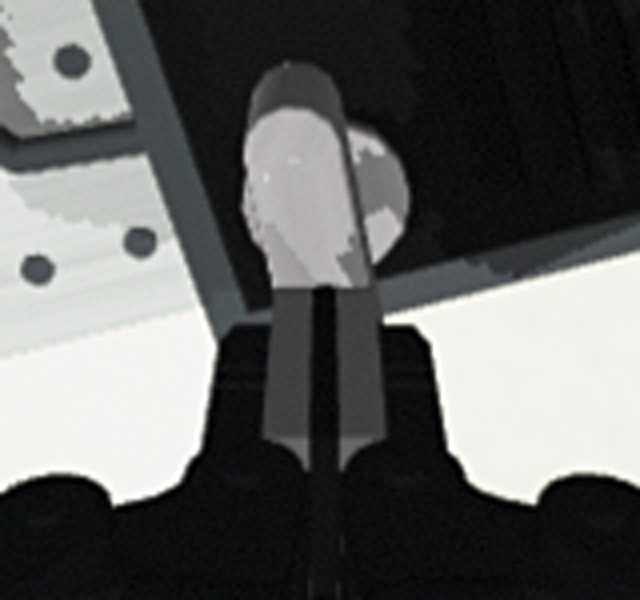

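All three views put the closed fingertips about 33 mm above where the TCP reading says, right on top of the bar. I'll open and compare.

```bash
python3 - <<'E'
from h import *
r.gripper_to(.05); st("open")
for c in ("wrist","side"):
    im=r.get_image(c)
    if c=="side": im=cv2.resize(im[110:260,150:340],(780,600),interpolation=cv2.INTER_CUBIC)
    cv2.imwrite(f"pics/o_{c}.png",im[:,:,::-1])
E
```

```text
open t 11.4 p [472.8  49.5  73.2] F [ 0.9 -0.4 -0.5] M [-0.02  0.03  0.03] w 49.9
```

View pics/o_wrist.png

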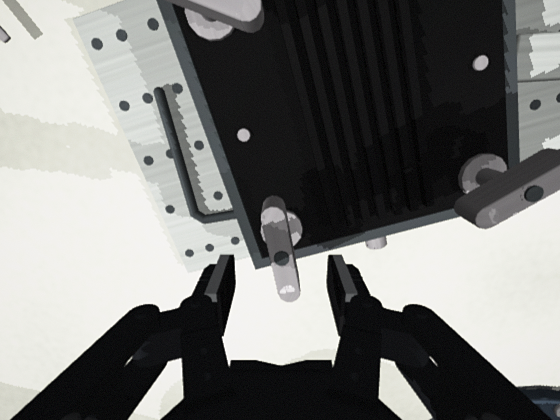

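View pics/o_side.png

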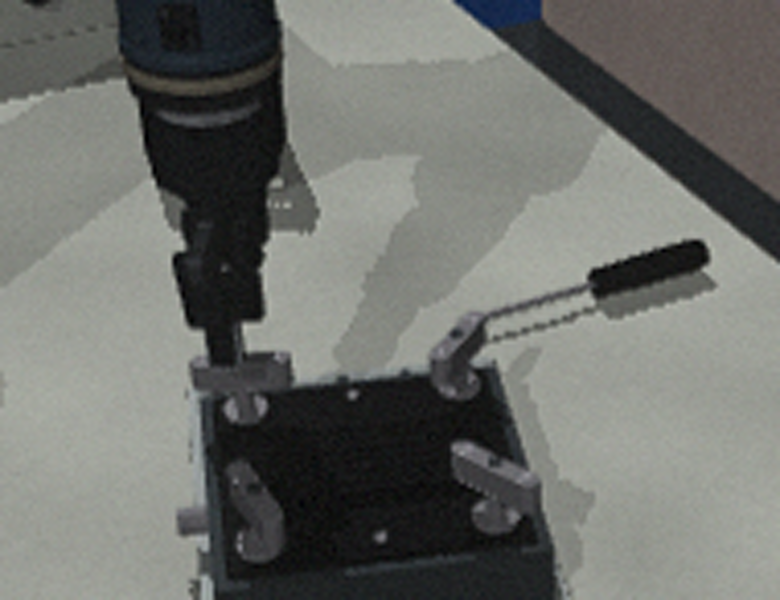

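The dot at (282,257) confirms the nut position, but the fingertips stand at bar-top height. So the real tips are about 35 mm short of the reported TCP. I'll measure this by touching the bar top (known z ≈ 0.104) with closed fingers.

```bash
python3 - <<'E'
from h import *
x,y=C[1]
r.gripper_to(0); st("shut")
h=r.line_to([x,y,.045],rate=.02,until_force=4); st("touch %s"%h)
E
```

```text
shut t 12.03 p [472.8  49.5  73.2] F [-0.8  0.8  0.8] M [-0.01 -0.04  0.06] w 0.0
touch True t 12.7 p [473.1  49.6  64.1] F [-2.3 -0.8  9.4] M [-0.08  0.43 -0.03] w 0.1
```

The fingertips touched the bar top at TCP z ≈ 64.5 mm, so the real tips sit about 39.5 mm above the reported TCP. I'll check the lateral offset in the open-finger picture and then grip at the corrected depth.

```bash
python3 - <<'E'
from h import *
x,y=C[1]
r.line_to([x,y,.078],rate=.15)
Rm=r.read_eef_rot(); p=np.array(r.read_ee_pos())
q0=proj("wrist",p+[0,0,.04]+Rm@[.011,0,0]); q1=proj("wrist",p+[0,0,.04]-Rm@[.011,0,0])
im=r.get_image("wrist"); cv2.imwrite("pics/c_w.png",cv2.resize(im[180:330,200:360],(640,600),interpolation=cv2.INTER_CUBIC)[:,:,::-1])
print([((q-[200,180])*4).round() for q in (q0,q1)])
r.gripper_to(.05)
r.line_to([x,y,.16],rot=R(Y[1])) if False else None
h=r.line_to([x,y,.033],rot=R(Y[1]),rate=.06,until_force=8); st("down %s"%h)
if not h:
    r.gripper_to(0); st("grip")
E
```

```text
[array([327., 269.]), array([327., 410.])]
down False t 14.43 p [473.1  49.5  33.3] F [0.  0.3 0.3] M [-0.01 -0.01  0.01] w 49.8
grip t 14.85 p [473.   49.3  33.3] F [-1.6 -2.9  6.1] M [-0.46  0.31 -0.19] w 13.0
```

View pics/c_w.png

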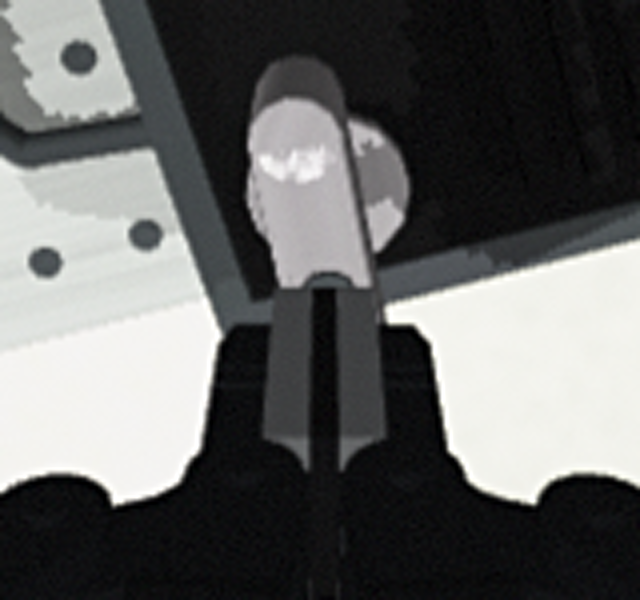

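Gripped at 13 mm with small forces. Now I'll turn it: coarse up to 120° (it can't be firm before 132°), then by feel.

```bash
cat >> h.py <<'E'
def turnto(i,th,z0,xy=None):
    x,y=xy or C[i]
    t=r.ik([x,y,z0-.0016*np.radians(th)],R(Y[i]-th)); r.movej(t)
E
python3 - <<'E'
from h import *
for th in (5,10,40,80,120):
    turnto(1,th,.033); st(th)
E
```

```text
5 t 15.1 p [473.   49.3  33.2] F [-1.9 -2.8  4.9] M [-0.48  0.39  0.01] w 13.4
10 t 15.35 p [473.   49.3  33.1] F [-2.1 -2.9  5.8] M [-0.55  0.33  0.03] w 13.1
40 t 15.92 p [473.   49.2  32.2] F [-1.9 -1.9  5.7] M [-0.54  0.29  0.  ] w 13.0
80 t 16.62 p [473.   49.2  31.1] F [-2.2 -3.6  5. ] M [-0.7   0.23  0.  ] w 13.2
120 t 17.33 p [473.   49.2  30. ] F [-0.3 -3.   5.9] M [-0.69  0.31  0.02] w 12.9
```

Mz reads about 0. I'll check that the nut really turned with the gripper.

```bash
python3 - <<'E'
from h import *
im=r.get_image("scene"); im=cv2.resize(im[140:290,250:430],(780,600),interpolation=cv2.INTER_CUBIC)
cv2.imwrite("pics/t_s.png",im[:,:,::-1])
im=r.get_image("wrist");cv2.imwrite("pics/t_w.png",im[:,:,::-1])
st("x")
E
```

```text
x t 17.43 p [473.1  49.2  30. ] F [-1.1 -2.9  6.1] M [-0.7   0.29  0.02] w 13.2
```

View pics/t_s.png

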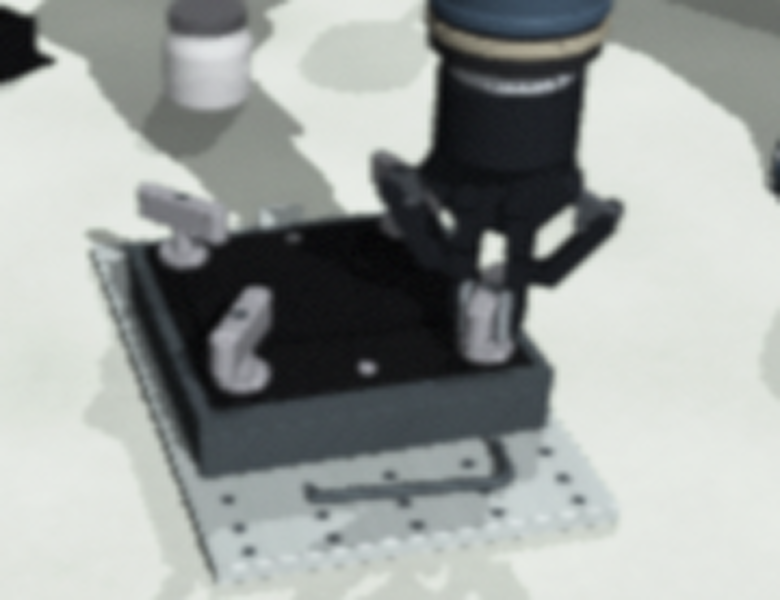

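View pics/t_w.png

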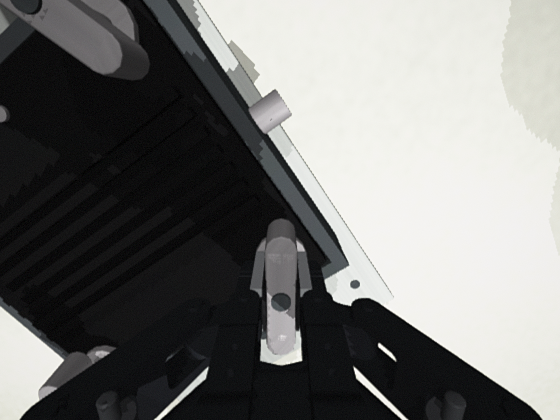

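The nut turned with the fingers: the bar lies along them, with its dot at (282,302). From here I go in small steps, watching the torque and effort.

```bash
python3 - <<'E'
from h import *
for th in range(124,185,4):
    turnto(1,th,.033)
    M=np.mean([r.read_torque()[2] for _ in range(4)]); e=r.read_effort()[5]; 
    print(th,round(r.read_time_s(),2),"Mz",round(M,3),"e6",np.round(e,3),"F",np.round(r.read_contact_force(),1),"Mxy",np.round(r.read_torque()[:2],2))
    if M>.27: break
E
```

```text
124 17.68 Mz 0.048 e6 0.537 F [-1.2 -3.2  5.1] Mxy [-0.68  0.3 ]
128 17.93 Mz 0.066 e6 0.538 F [-0.8 -2.9  6.3] Mxy [-0.76  0.38]
132 18.18 Mz 0.08 e6 0.538 F [-1.9 -4.2  6.8] Mxy [-0.75  0.26]
136 18.43 Mz 0.03 e6 0.538 F [-1.9 -2.6  5.4] Mxy [-0.74  0.33]
140 18.68 Mz 0.053 e6 0.538 F [-0.5 -4.3  5.9] Mxy [-0.77  0.31]
144 18.93 Mz 0.024 e6 0.539 F [-1.4 -3.2  5.7] Mxy [-0.77  0.4 ]
148 19.18 Mz 0.369 e6 0.836 F [-2.3 -3.6  7. ] Mxy [-0.84  0.38]
```

Firm at about 147°: torque jumped by 0.3 N m, from 0.2 to 0.5. I'll add 2° to confirm, release, and go to the diagonal nut 3.

```bash
cat >> h.py <<'E'
def rd():
    return np.mean([r.read_torque()[2] for _ in range(4)]), r.read_effort()[5]
def feel(i,z0,step=4,start=124):
    base=[];
    th=start
    while th<190:
        turnto(i,th,z0); M,e=rd(); base.append((M,e))
        print(th,round(r.read_time_s(),2),"Mz",round(M,3),"e6",round(e,3),"Fz",round(r.read_contact_force()[2],1))
        if len(base)>1 and e-base[0][1]>.15: 
            turnto(i,th+2,z0); print("firm +2",rd()); return True
        th+=step
def release(i,z0):
    p=np.array(r.read_ee_pos()); r.gripper_to(.05); r.line_to([p[0],p[1],.085],rate=.15)
def approach(i,z0):
    x,y=C[i]; r.goto([x,y,.10],R(Y[i])); st("hover")
    k=r.get_calibration("wrist"); im=r.get_image("wrist"); cv2.imwrite(f"pics/a{i}.png",im[:,:,::-1]); print("dot exp",proj("wrist",[x,y,.104],k).round(1))
    h=r.line_to([x,y,z0],rate=.08,until_force=8); st("down %s"%h); return h
E
python3 - <<'E'
from h import *
turnto(1,150,.033); print(rd()); st("150")
release(1,.033); st("rel")
print(approach(3,.033))
E
```

```text
(np.float64(0.5385996960035596), np.float64(0.7658211886882782))
150 t 19.43 p [473.   49.1  29.2] F [-2.  -5.1  6.5] M [-0.81  0.35  0.54] w 13.0
rel t 20.4 p [472.9  49.1  84.5] F [0.1 0.6 0.2] M [ 0.01 -0.02  0.01] w 50.3
hover t 22.26 p [ 567.1 -124.2   99.7] F [-0.   0.8  0.4] M [ 0.01 -0.   -0.  ] w 50.2
dot exp [280.9 237. ]
down False t 23.3 p [ 567.7 -124.6   33.5] F [ 0.7 -1.4 -0.1] M [-0.03 -0.04  0.01] w 49.8
False
```

View pics/a3.png

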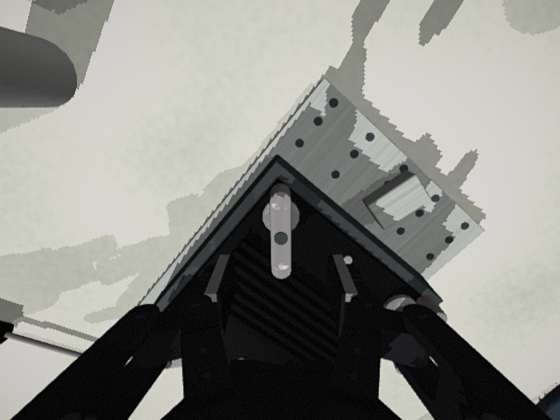

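Nut 3's bar is centred: dot at (281,238), expected (281,237). I'll grip and turn.

```bash
python3 - <<'E'
from h import *
r.gripper_to(0); st("grip")
if .010<r.read_grip_width()<.017:
    for th in (60,120): turnto(3,th,.033); st(th)
    if feel(3,.033):
        release(3,.033); st("rel")
        print(approach(2,.033))
E
```

```text
grip t 23.72 p [ 567.4 -124.6   33.3] F [-1.9 -0.4  4.4] M [-0.06  0.37  0.13] w 13.2
60 t 24.7 p [ 567.7 -124.7   31.7] F [ 0.  -0.7  4.7] M [-0.12  0.09  0.02] w 13.3
120 t 25.68 p [ 567.8 -124.8   30. ] F [ 1.  -3.4  5. ] M [-0.5   0.04  0.12] w 13.2
124 25.93 Mz 0.091 e6 0.535 Fz 4.9
128 26.18 Mz 0.071 e6 0.535 Fz 5.0
132 26.43 Mz 0.032 e6 0.535 Fz 5.6
136 26.68 Mz 0.062 e6 0.534 Fz 4.8
140 26.93 Mz 0.047 e6 0.533 Fz 4.6
144 27.18 Mz 0.127 e6 0.532 Fz 5.1
148 27.43 Mz 0.079 e6 0.53 Fz 5.0
152 27.68 Mz 0.115 e6 0.53 Fz 4.9
156 27.93 Mz 0.507 e6 0.998 Fz 5.6
firm +2 (np.float64(0.5344725620252022), np.float64(0.8119903318583965))
rel t 29.15 p [ 567.6 -124.9   84.5] F [ 0.  -0.5  0.5] M [-0.   -0.01  0.04] w 49.7
hover t 31.15 p [433.  -84.7  99.8] F [-0.9 -0.2 -0.2] M [ 0.   -0.01 -0.05] w 49.9
dot exp [280.6 237.3]
down False t 32.19 p [433.4 -84.8  33.4] F [ 0.4 -0.9  0.3] M [-0.03 -0.01  0.01] w 49.9
False
```

View pics/a2.png

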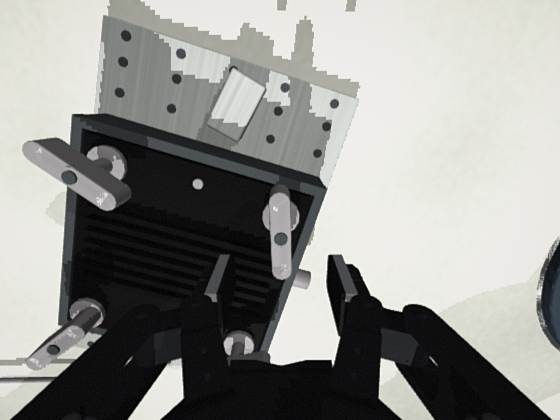

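Nut 2 is centred: dot at (281,238). Continuing.

```bash
python3 - <<'E'
from h import *
r.gripper_to(0); st("grip")
if .010<r.read_grip_width()<.017:
    for th in (60,120): turnto(2,th,.033); st(th)
    if feel(2,.033):
        release(2,.033); st("rel")
        print(approach(4,.033))
E
```

```text
grip t 32.61 p [433.2 -84.8  33.3] F [0.1 0.3 4. ] M [0.02 0.14 0.21] w 13.3
60 t 33.59 p [433.5 -84.9  31.6] F [ 2.1 -2.5  5. ] M [-0.47 -0.47  0.06] w 13.4
120 t 34.58 p [433.5 -85.2  29.9] F [ 1.9 -4.9  5.4] M [-1.06 -0.43  0.08] w 13.1
124 34.83 Mz 0.079 e6 0.54 Fz 5.4
128 35.08 Mz 0.096 e6 0.54 Fz 5.8
132 35.33 Mz 0.069 e6 0.54 Fz 5.0
136 35.58 Mz 0.067 e6 0.54 Fz 6.2
140 35.83 Mz 0.057 e6 0.539 Fz 5.1
144 36.08 Mz 0.004 e6 0.539 Fz 4.8
148 36.33 Mz 0.087 e6 0.539 Fz 5.5
152 36.58 Mz 0.078 e6 0.539 Fz 5.8
156 36.83 Mz 0.068 e6 0.538 Fz 6.0
160 37.08 Mz 0.078 e6 0.538 Fz 6.6
164 37.33 Mz 0.031 e6 0.538 Fz 6.4
168 37.58 Mz 0.01 e6 0.538 Fz 7.1
172 37.83 Mz 0.033 e6 0.537 Fz 7.0
176 38.08 Mz 0.066 e6 0.537 Fz 7.0
180 38.33 Mz 0.329 e6 0.814 Fz 6.7
firm +2 (np.float64(0.4860928599248963), np.float64(0.7577042654156685))
rel t 39.55 p [433.1 -85.4  84.5] F [-0.4 -0.3 -0.8] M [-0.02  0.05  0.01] w 50.1
hover t 41.35 p [606.7   9.6  99.7] F [ 0.1  0.3 -0.2] M [ 0.02 -0.02  0.03] w 50.1
dot exp [279.8 238.3]
down False t 42.38 p [607.4   9.8  33.5] F [0.4 0.2 0.7] M [ 0.03 -0.02 -0.  ] w 50.2
False
```

View pics/a4.png

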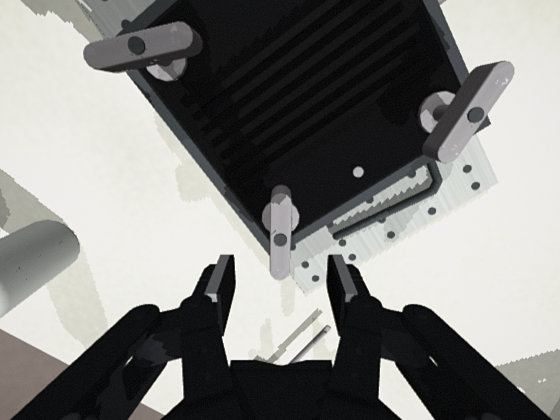

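Nut 4 is centred: dot at (281,239). Now the last one.

```bash
python3 - <<'E'
from h import *
r.gripper_to(0); st("grip")
if .010<r.read_grip_width()<.017:
    for th in (60,120): turnto(4,th,.033); st(th)
    if feel(4,.033):
        release(4,.033); st("rel")
        r.line_to([*r.read_ee_pos()[:2],.14])
        r.goto([.46,-.05,.33],R(0)); st("up")
        k=r.get_calibration("wrist"); np.savez("wf.npz",K=k["camera_matrix"],T=k["world_from_camera"])
        im=r.get_image("wrist"); cv2.imwrite("pics/wf.png",im[:,:,::-1])
        cv2.imwrite("pics/wfz.png",cv2.resize(im[15:215,155:415],(780,600),interpolation=cv2.INTER_CUBIC)[:,:,::-1])
        im=r.get_image("side"); cv2.imwrite("pics/sf.png",cv2.resize(im[150:310,150:340],(780,600),interpolation=cv2.INTER_CUBIC)[:,:,::-1]); print(r.read_time_s())
E
```

```text
grip t 42.8 p [607.4   9.7  33.5] F [ 0.3 -0.9  4.2] M [-0.23 -0.08 -0.18] w 13.1
60 t 43.78 p [607.5   9.4  31.8] F [ 0.5 -3.   6.6] M [-0.72 -0.17  0.09] w 13.1
120 t 44.77 p [607.3   9.2  30.1] F [ 0.3 -4.4  7.5] M [-0.97  0.07  0.09] w 13.2
124 45.02 Mz 0.118 e6 0.532 Fz 6.6
128 45.27 Mz -0.002 e6 0.532 Fz 6.6
132 45.52 Mz 0.121 e6 0.531 Fz 7.7
136 45.77 Mz 0.098 e6 0.531 Fz 6.8
140 46.02 Mz 0.011 e6 0.531 Fz 7.8
144 46.27 Mz 0.047 e6 0.531 Fz 7.6
148 46.52 Mz 0.037 e6 0.531 Fz 7.3
152 46.77 Mz 0.092 e6 0.53 Fz 7.1
156 47.02 Mz 0.037 e6 0.53 Fz 6.9
160 47.27 Mz 0.045 e6 0.53 Fz 7.2
164 47.52 Mz 0.009 e6 0.53 Fz 8.0
168 47.77 Mz 0.04 e6 0.531 Fz 6.7
172 48.02 Mz 0.039 e6 0.529 Fz 8.2
176 48.27 Mz 0.551 e6 1.018 Fz 7.9
firm +2 (np.float64(0.57932329932667), np.float64(0.833318755030632))
rel t 49.49 p [606.9   9.3  84.4] F [-0.  -0.2 -0.6] M [ 0.    0.01 -0.01] w 50.2
up t 50.98 p [460.3 -49.8 328.5] F [ 0.4 -1.1 -0.2] M [-0.    0.01 -0.07] w 49.8
51.0833
```

View pics/wfz.png

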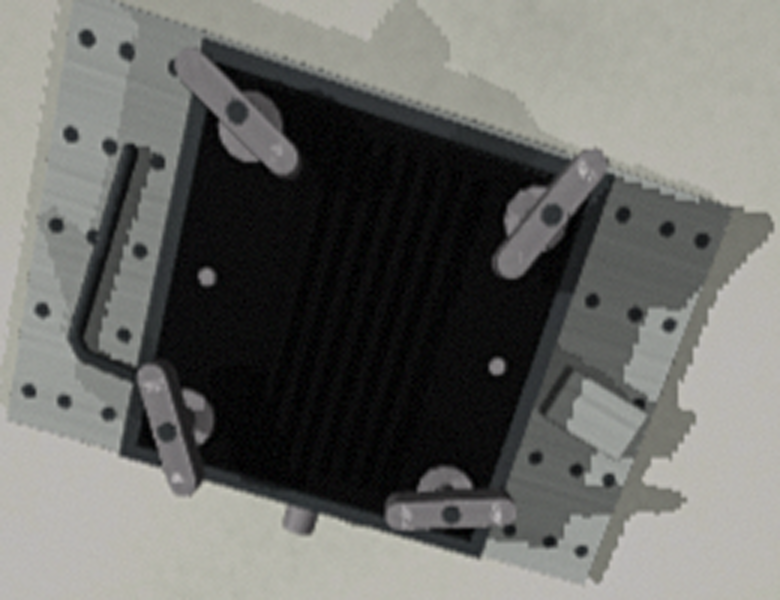

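View pics/sf.png

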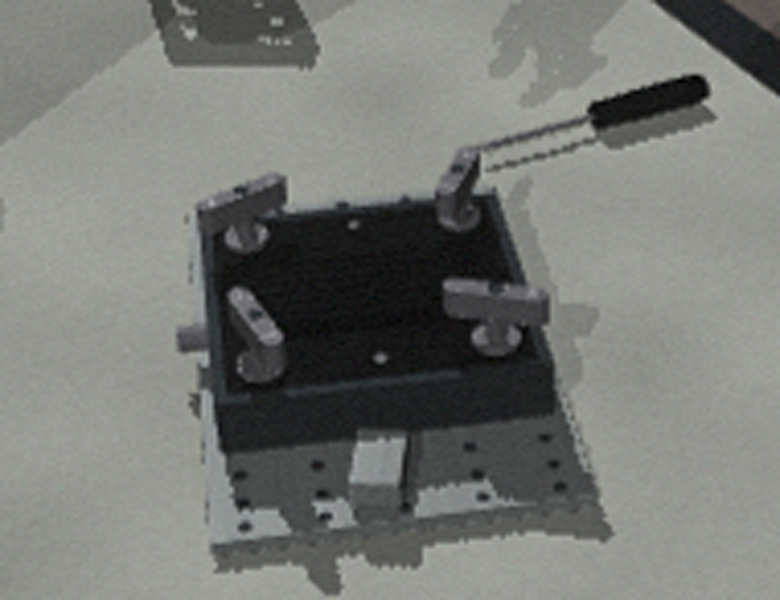

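The final pictures show bar rotations that match about 150°, 158°, 182° and 178°. The hex key, block and screwdriver haven't moved, and the cover looks level inside the rim. Handing in.

```bash
python3 - <<'E'
from h import *
r.sign_off()
print("signed off at",r.read_time_s())
E
```

```text
the job is handed in; nothing more can be done
the job is handed in; nothing more can be done
```

I tightened all four nuts clockwise in cross order (nut 1, nut 3, nut 2, nut 4) and handed the job in at about 51 s of the 72 s allowed.

| Nut | Came up firm at about | Left at | Torque when left |
|---|---|---|---|
| nut 1 | 148° | 150° | 0.54 N m |
| nut 3 | 156° | 158° | 0.53 N m |
| nut 2 | 180° | 182° | 0.49 N m |
| nut 4 | 176° | 178° | 0.58 N m |

I felt for the firm point in 4° steps, then added 2° on each nut to confirm it.

**Failed check, mended:** my first grip on nut 1 closed on nothing. The real fingertips sit about 40 mm above the TCP position the robot reports. I measured this with a light touch of about 9 N on the bar top, corrected the depth for every nut, and from then on each grip closed on the bar at about 13 mm (the bar is listed as 14 mm).

**Disagreement:** while the nuts were running free, the wrist read only about 0 to 0.12 N m, against the expected 0.2 N m. I read it between steps, not while turning, so I judged "firm" by the clear jump.

**Last checks:** the final pictures show bar angles matching the turns. By eye, the cover looks level in the rim, and the hex key, block and screwdriver are where they were. I did not measure the cover's height or re-check the torque on nut 1 after the other three were tightened. The arm was clear of everything at hand-in.

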